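# Lock the junction box cover with the flat driver

### The job

Take the yellow flat driver from its wooden stand, put its blade into the slot of the orange lock on the grey junction box, and turn the lock clockwise as far as it goes, keeping the blade seated in the slot all the while. Then stand the driver back upright in the hole of its stand and let go of it.

Things in the scene. Friction and masses are not known exactly. Their poses are not given: they have to be found in the camera images.
- driver: yellow flat driver, 136 mm long, standing blade down in the stand. Origin: centre of the blade's tip; z up. Blade 26 mm wide (x), 4 mm thick (y), 22 mm long, tip 2.4 mm thick. Guard disc 56 mm across, 50 to 56 mm up, rests on the stand. Handle 56 to 136 mm up, 40 mm wide (x), 26 mm thick (y); black stripe on top runs along x. Grip it across the 26 mm, about 100 mm above the tip.
- stand: light wood block, 100 x 100 x 60 mm high, fixed, with one square hole 38 x 38 mm through its middle. Origin: centre of its underside; z up. With the driver in the hole and its guard disc on the block's top, the driver's tip is 10 mm above the bench; any yaw will do.
- grey_box_slot (a point): middle of the slot's mouth in the orange lock on the grey box's cover, at the top of its round head, 75 mm above the bench; x runs along the slot, z up. Head 42 mm across, flush in a fixed collar of 62 mm (opening 44). Slot right across the head, 11 mm deep, 5.5 mm wide in its lower 6 mm, flaring to 13 mm at the mouth; blade play 0.1 rad. The blue box is a bystander.
- grey_box_lock (a joint): turn of that lock, rad, growing clockwise seen from above: starts between 0 and 0.3 (open); 1.4 is the hard stop (locked), where the slot points at the two white marks on the cover. Friction about 0.1 N m; it stays where it is left.

How it is judged:
By the outcome, as a careful person would: the job done as asked, in the order asked, and still so for the second after the job is handed in, with the robot touching nothing.
It also fails if it takes over 54 s, if anything falls off the work surface, if the arm or the gripper's body presses on something with over 40 N, if the wrist force passes 120 N, or if a joint passes its speed limit or range.

### The arm

A 7-joint arm with a two-finger parallel gripper is mounted at the origin on the work surface. World frame = base frame: x ahead of the robot, y to its left, z up, the work surface at z = 0. Lengths are in m, angles in rad, forces in N, time in s.
With the tool pointing down it reaches from about 0.425 to 0.95 m from the base axis. Payload 4.7 kg.
Tool frame: the origin (TCP) lies at the very end of the fingers, on their centre line; the grasp point (between the pads) lies 19 mm behind it (bot.tcp_to_grasp is the distance from the TCP to the grasp point, in m); z points along the fingers, y is the direction in which the jaws open and shut (so a half turn about z gives the same grasp; the last joint's range is limited). The gripper opens to 85 mm and grips with 20 to 120 N. Pads are 22 mm wide; open, the fingers measure 114 mm over their backs; the gripper's body (76 mm by 85 mm) begins 54 mm behind the grasp point. The pads swing forward as they close: fully open they stand 13 mm farther back than shut.
Start: joints at [1.157, 0.469, -0.049, 1.532, 0.024, 1.141, -0.082], TCP at [0.253, -0.626, 0.231] pointing down, gripper open.
Joint ranges: [-2.59, 2.59], [-0.33, 1.99], [-1.39, 1.29], [0.1, 2.45], [-1.04, 4.18], [0.21, 1.99], [-2.66, 2.66]. Speed limits (rad/s): [2.57, 2.57, 3.14, 3.14, 3.14, 3.14, 3.14].

### API

Orientations are given as a rotation vector (axis times angle).
In Python, from rig import bot, vision gives the robot as it stands. The module is installed in compiled form; this text tells all that it offers.
- The arm moves only by the shell command python3 -m jog 'ROWS' [FORCE]. ROWS is JSON, a list of rows, each a list of 5 numbers: the opening, from -1 (shut) to 1 (fully open), then the shift along the tool's x, y, z in m, then the turn about the tool's z in rad. A call has 1 to 5 rows; each row shifts and turns the commanded pose from where the row before left it, along the tool's axes as they then stand; what a row does not reach is not made up. A row lasts 1/12 s, in which the tool goes at most 41.7 mm and 7.16 degrees, less where a joint would pass 70% of its speed; a pose out of reach is approached as far as the arm can. A call with a gripper value outside its range is refused whole. The fingers move at their own pace and stop on an object; FORCE is the grip in N (left out, the last holds). Time passes only in rows, so rows that do not move let the fingers close. It gives the time, the measured TCP pose, the force and the opening at its end, in the units of the state.
- bot.observe(): the state, without advancing time (a new reading comes with each control period).
- vision.grab_frame(name): name is "side" or "top"; returns a dict with "color" (384x512x3 uint8, red, green, blue), "intrinsics" (3x3 intrinsics, pixels), "dist_coeffs" ([k1, k2, p1, p2, k3] as OpenCV has them; the pictures are not rectified), "world_from_camera" (4x4, takes a point from camera to world coordinates). Camera axes: x right, y down, z forward; pixel columns grow to the right and rows downward; lengths in m; the calibration is good to about 2 mm. A picture is of the moment at which its call begins. There is no depth.
- bot.job_done(): hands the job in, once; it reports no verdict.
The state is a dict: "clock": time; "qpos": joint angles; "qvel": joint speeds; "joint_efforts": joint torques, N m; "eef_pos": TCP position; "tcp_rot": TCP orientation; "contact_force": force on the tool from outside, world axes, zero at the start; "torque": the same for the moment, N m; "grip_width": opening from 0.0 (shut) to 1.0 (fully open).
Only numpy, scipy, OpenCV 4.12 (cv2) and the standard library are available. Lean on these libraries where they do the work, as an engineer would, in place of code of your own. Each camera call takes 0.05 s, during which the arm holds its last target. There are 200 camera calls.

## Working session

There is one attempt and no reset: what is moved stays moved. The work goes in short steps, Python scripts to look and compute and a shell command to move; the robot and the scene stay as the last step left them, time stands still between calls to the robot, and variables do not carry over. Pictures are saved under pics/ and viewed, about 8 in all and at most 12, crops included, and the job is handed in when it is done.

```bash
mkdir -p pics; python3 - <<'E'
from rig import bot,vision
import cv2,numpy as np
np.set_printoptions(precision=4,suppress=True)
print({k:np.round(v,3) for k,v in bot.observe().items()})
for n in("side","top"):
    f=vision.grab_frame(n); cv2.imwrite(f"pics/{n}0.png",f["color"][:,:,::-1]); print(n,f["intrinsics"],f["dist_coeffs"],f["world_from_camera"])
E
```

```text
{'clock': np.float64(0.0), 'qpos': array([ 1.157,  0.469, -0.049,  1.534,  0.024,  1.141, -0.082]), 'qvel': array([ 0.001,  0.001,  0.001, -0.   ,  0.003,  0.   ,  0.002]), 'joint_efforts': array([ -0.001, -51.031,  -0.047, -23.771,   0.011,   0.008,  -0.   ]), 'eef_pos': array([ 0.253, -0.625,  0.23 ]), 'tcp_rot': array([-3.082, -0.6  ,  0.001]), 'contact_force': array([0.624, 0.654, 0.157]), 'torque': array([-0.038, -0.011,  0.004]), 'grip_width': np.float64(0.996)}
side [[395.4207   0.     250.692 ]
 [  0.     395.4207 193.5237]
 [  0.       0.       1.    ]] [-0.1245  0.      0.      0.      0.    ] [[ 0.8165 -0.4391  0.3748  0.2693]
 [-0.5771 -0.6389  0.5086 -0.3773]
 [ 0.0161 -0.6316 -0.7751  0.5963]
 [ 0.      0.      0.      1.    ]]
top [[372.4118   0.     258.9959]
 [  0.     372.4118 189.4426]
 [  0.       0.       1.    ]] [-0.1238  0.      0.      0.      0.    ] [[ 0.0075 -0.9969  0.0788  0.4689]
 [-0.9998 -0.0062  0.0165 -0.0323]
 [-0.016  -0.079  -0.9968  0.8894]
 [ 0.      0.      0.      1.    ]]
```

View pics/side0.png

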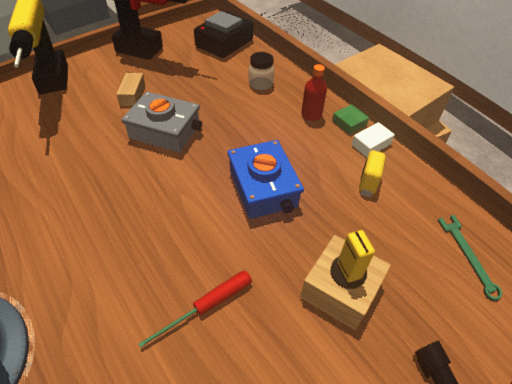

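View pics/top0.png

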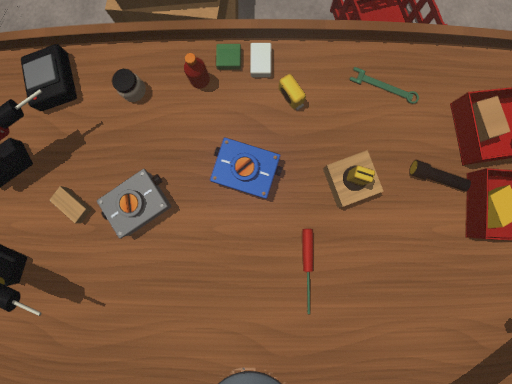

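Side view: driver in the stand at about (355,255), grey box lock at (160,105). Top view: driver (362,175), grey lock (130,203). Next I'll zoom in on both in one composite.

```bash
python3 - <<'E'
import cv2,numpy as np
s=cv2.imread("pics/side0.png");t=cv2.imread("pics/top0.png")
def c(i,x,y,w=100,h=75): return cv2.resize(i[y:y+h,x:x+w],(400,300),interpolation=cv2.INTER_CUBIC)
cv2.imwrite("pics/comp.png",np.vstack([np.hstack([c(s,300,225),c(t,310,145)]),np.hstack([c(s,115,80),c(t,85,165)])]))
E
```

```text
(no output)
```

View pics/comp.png

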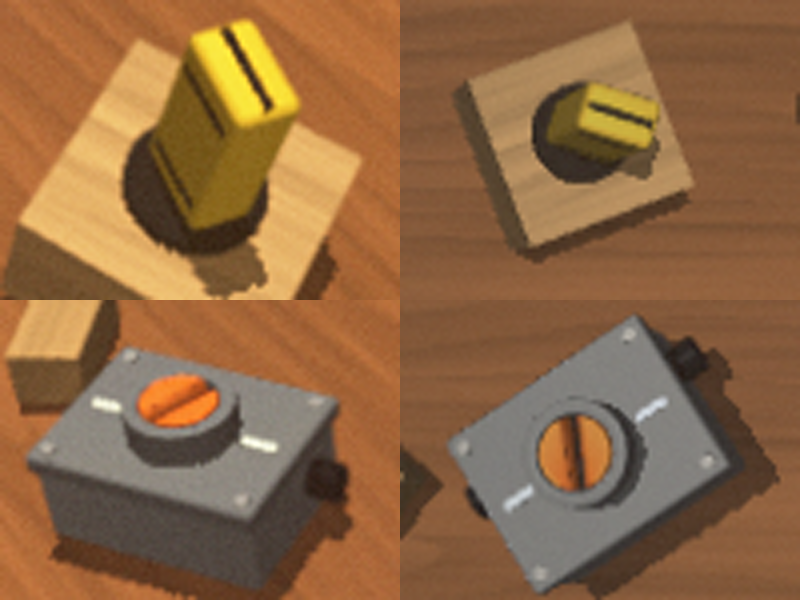

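```bash
cat > h.py <<'E'
import cv2,numpy as np
from rig import bot,vision
np.set_printoptions(precision=4,suppress=True)
def cam(n):
    f=vision.grab_frame(n); return f
def ray(f,p):
    u=cv2.undistortPoints(np.array([[p]],float),f["intrinsics"],np.array(f["dist_coeffs"])).ravel()
    T=f["world_from_camera"]; return T[:3,3],T[:3,:3]@np.r_[u,1]
def tri(fa,pa,fb,pb):
    a,d=ray(fa,pa);b,e=ray(fb,pb)
    s=np.linalg.lstsq(np.c_[d,-e],b-a,rcond=None)[0]
    P,Q=a+s[0]*d,b+s[1]*e; return (P+Q)/2,np.linalg.norm(P-Q)
def atz(f,p,z):
    a,d=ray(f,p); return a+d*(z-a[2])/d[2]
def orange(f,x0,y0,x1,y1):
    hsv=cv2.cvtColor(f["color"],cv2.COLOR_RGB2HSV)[y0:y1,x0:x1]
    m=cv2.inRange(hsv,(3,190,120),(20,255,255))
    k=cv2.morphologyEx(m,cv2.MORPH_CLOSE,np.ones((5,5),np.uint8))
    c=max(cv2.findContours(k,0,2)[0],key=cv2.contourArea); M=cv2.moments(cv2.convexHull(c))
    return M["m10"]/M["m00"]+x0,M["m01"]/M["m00"]+y0,cv2.boundingRect(c)
E
python3 - <<'E'
from h import *
s,t=cam("side"),cam("top")
A=lambda x,y:(300+x/4-.4,225+y/4-.4); B=lambda x,y:(310+(x-400)/4-.4,145+y/4-.4)
C=lambda x,y:(115+x/4-.4,80+(y-300)/4-.4); D=lambda x,y:(85+(x-400)/4-.4,165+(y-300)/4-.4)
print("stripe",tri(s,A(225,27),t,B(590,104)),tri(s,A(270,107),t,B(652,123)))
print("stand corners tri",tri(s,A(140,40),t,B(468,82)),tri(s,A(362,157),t,B(631,22)),tri(s,A(20,220),t,B(530,248)))
c=[atz(t,B(*p),.06) for p in((631,22),(693,185),(530,248),(468,82))]; print("stand top",np.array(c),np.mean(c,0))
os_,ot=orange(s,125,85,190,125),orange(t,110,185,150,220); print(os_,ot)
print("lock",tri(s,os_[:2],t,ot[:2]),atz(s,os_[:2],.075),atz(t,ot[:2],.075))
for n,f,p,q,m1,m2 in(("t",t,D(573,415),D(578,488),D(518,498),D(652,410)),("s",s,C(145,422),C(212,380),C(106,404),C(259,444))):
    d=atz(f,q,.07)-atz(f,p,.07); e=atz(f,m2,.055)-atz(f,m1,.055); print(n,"slot yaw",np.degrees(np.arctan2(d[1],d[0])),"marks yaw",np.degrees(np.arctan2(e[1],e[0])))
o=bot.observe();R=cv2.Rodrigues(o["tcp_rot"])[0];print(R,o["clock"],o["eef_pos"])
E
```

```text
stripe (array([ 0.5678, -0.2187,  0.1452]), np.float64(0.0014323349628442995)) (array([ 0.5584, -0.2506,  0.1442]), np.float64(0.0010831014187987346))
stand corners tri (array([ 0.5919, -0.1717,  0.0573]), np.float64(0.002774719924423825)) (array([ 0.6263, -0.2646,  0.0595]), np.float64(0.0013500094874660223)) (array([ 0.4986, -0.2058,  0.0581]), np.float64(0.003127697445411444))
stand top [[ 0.6257 -0.2639  0.06  ]
 [ 0.5331 -0.2977  0.06  ]
 [ 0.4973 -0.2044  0.06  ]
 [ 0.5904 -0.1703  0.06  ]] [ 0.5616 -0.2341  0.06  ]
(158.96090534979425, 105.05761316872427, (25, 14, 19, 13)) (128.74129353233832, 208.36318407960198, (15, 21, 9, 6))
lock (array([0.494 , 0.2673, 0.0798]), np.float64(0.011249433142607356)) [0.5008 0.2699 0.075 ] [0.4892 0.2718 0.075 ]
t slot yaw -174.08038646741448 marks yaw -56.71422961445098
s slot yaw 14.264899574637527 marks yaw -56.18126126169563
[[ 0.9269  0.3754 -0.0005]
 [ 0.3754 -0.9269  0.0011]
 [ 0.     -0.0012 -1.    ]] 0.2 [ 0.2533 -0.6253  0.2307]
```

```bash
J="python3 -m jog"
python3 -m jog '[[1,0.033,-0.019,0,0],[1,0.033,-0.019,0,0],[1,0.033,-0.019,0,0],[1,0.033,-0.019,0,0],[1,0.033,-0.019,0,0]]'
python3 -m jog '[[1,0.033,-0.019,0,0],[1,0.033,-0.019,0,0],[1,0.033,-0.019,0,0],[1,0.033,-0.019,0,0],[1,0.033,-0.019,0,0]]'
python3 -m jog '[[1,0.033,-0.019,0,0],[1,0.033,-0.019,0,0],[1,0.033,-0.019,0,0],[1,0,0,0,-0.11],[1,0,0,0,-0.11]]'
python3 -m jog '[[1,0,0,0,-0.115],[1,0,0,0,-0.115],[1,0,0,0,-0.115],[1,0,0,0,-0.115],[1,0,0,0,-0.11]]'
python3 -m jog '[[1,0,0,0,-0.11],[1,0,0,0,0]]'
cat >> h.py <<'E'
def go(x,y,z,yaw):
    "remaining move in tool axes to TCP goal"
    o=bot.observe();R=cv2.Rodrigues(np.array(o["tcp_rot"]))[0]
    w=np.degrees(np.arctan2(R[1,0],R[0,0]))
    print("t",o["clock"],"pos",o["eef_pos"],"yaw",w,"tilt",R[2,:2],"q",o["qpos"],"F",o["contact_force"],"M",o["torque"],"g",o["grip_width"])
    print("tool shift",R.T@(np.array([x,y,z])-o["eef_pos"]),"turn",-np.radians((yaw-w+180)%360-180))
E
cat > m.py <<'E'
from h import *
f=cam("top")
cv2.imwrite("pics/lockz.png",cv2.resize(f["color"][185:222,108:152,::-1],(704,592),interpolation=cv2.INTER_CUBIC))
E
python3 -c "
from h import *
go(.5625,-.2345,.091,73.6)
import m"
```

```text
clock: 0.62
eef_pos: [0.3714, -0.474, 0.2312]
tcp_rot: [-3.084, -0.6, 0.0]
contact_force: [0.1, -0.2, -0.5]
grip_width: 0.995
clock: 1.03
eef_pos: [0.4887, -0.324, 0.2314]
tcp_rot: [3.084, 0.6, -0.0]
contact_force: [0.5, -0.3, -0.8]
grip_width: 1.002
clock: 1.45
eef_pos: [0.5602, -0.2317, 0.2312]
tcp_rot: [-2.992, -0.953, -0.001]
contact_force: [-0.0, -1.5, 0.4]
grip_width: 1.0
clock: 1.87
eef_pos: [0.5582, -0.2356, 0.2311]
tcp_rot: [-2.61, -1.748, 0.0]
contact_force: [1.0, -0.2, -0.3]
grip_width: 1.001
clock: 2.03
eef_pos: [0.5581, -0.2357, 0.2311]
tcp_rot: [-2.513, -1.884, 0.0]
contact_force: [0.1, -0.1, -0.1]
grip_width: 0.997
t 2.0333 pos [ 0.5581 -0.2357  0.2311] yaw 73.70517333307585 tilt [ 0.0003 -0.0005] q [ 0.6333  0.3872 -0.4015  1.6877  0.1658  1.1009 -0.1014] F [ 0.0554 -0.0969 -0.0532] M [ 0.0158 -0.0104 -0.0433] g 0.9970333318905437
tool shift [0.0023 0.0039 0.1401] turn 0.001835620947470551
```

View pics/lockz.png

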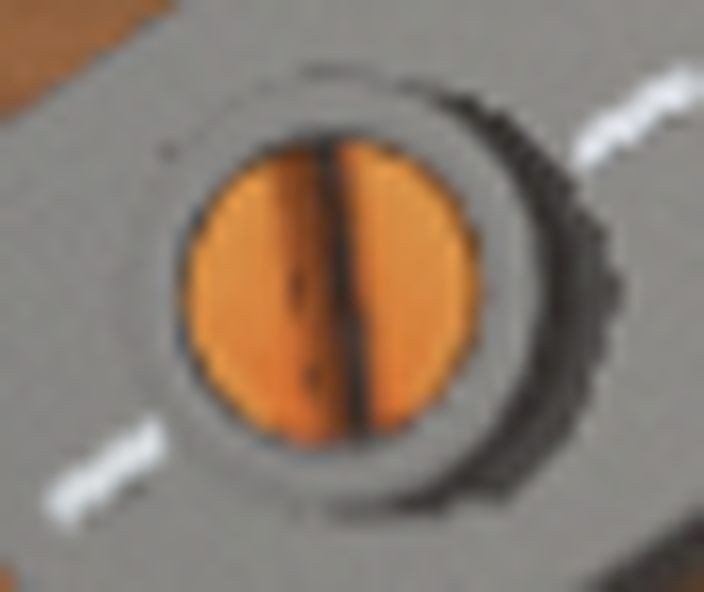

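```bash
python3 -m jog '[[1,0.002,0.004,0.03,0],[1,0,0,0.035,0],[1,0,0,0.035,0],[1,0,0,0.025,0],[1,0,0,0.015,0]]'
python3 -m jog '[[1,0,0,0,0],[-1,0,0,0,0],[-1,0,0,0,0],[-1,0,0,0,0],[-1,0,0,0,0]]' 70
python3 -m jog '[[-1,0,0,0,0],[-1,0,0,0,0],[-1,0,0,0,0],[-1,0,0,0,0],[-1,0,0,0,0]]'
python3 - <<'E'
from h import *
s,t=cam("side"),cam("top")
ct=(128.3,202.6)
print(tri(s,(158.9,104.8),t,ct),atz(s,(158.9,104.8),.075),atz(t,ct,.075))
P=lambda x,y:(108+x/16-.5,185+y/16-.5)
for p,q in((P(360,430),P(322,150)),(P(378,430),P(345,150)),(P(315,400),P(290,150))):
    d=atz(t,q,.07)-atz(t,p,.07);print(np.degrees(np.arctan2(d[1],d[0])))
go(.5625,-.2345,.091,73.6)
cv2.imwrite("pics/grip.png",cv2.resize(s["color"][170:350,240:480,::-1],(720,540)))
E
```

```text
clock: 2.5
eef_pos: [0.5606, -0.2344, 0.0878]
tcp_rot: [-2.515, -1.876, 0.005]
contact_force: [-0.7, -0.0, 1.5]
grip_width: 1.002
clock: 2.92
eef_pos: [0.5637, -0.2352, 0.093]
tcp_rot: [2.514, 1.88, 0.002]
contact_force: [-0.2, -0.1, -0.0]
grip_width: 0.454
clock: 3.33
eef_pos: [0.5635, -0.2352, 0.0927]
tcp_rot: [2.514, 1.881, 0.002]
contact_force: [-0.8, 0.2, 6.2]
grip_width: 0.298
(array([0.5023, 0.2742, 0.0723]), np.float64(0.00023831039792514616)) [0.5011 0.2707 0.075 ] [0.502  0.2732 0.075 ]
9.844685809536358
8.788215717168764
7.811615496058315
t 3.4333 pos [ 0.5635 -0.2352  0.0927] yaw 73.59733382820896 tilt [-0.0004  0.0021] q [ 0.593   0.5402 -0.3623  1.8056  0.2483  0.8382 -0.1751] F [-1.6443 -0.9067  6.8414] M [ 0.0574  0.2374 -0.0448] g 0.29699849575810905
tool shift [ 0.0004 -0.0011  0.0017] turn -4.653347617709551e-05
```

View pics/grip.png

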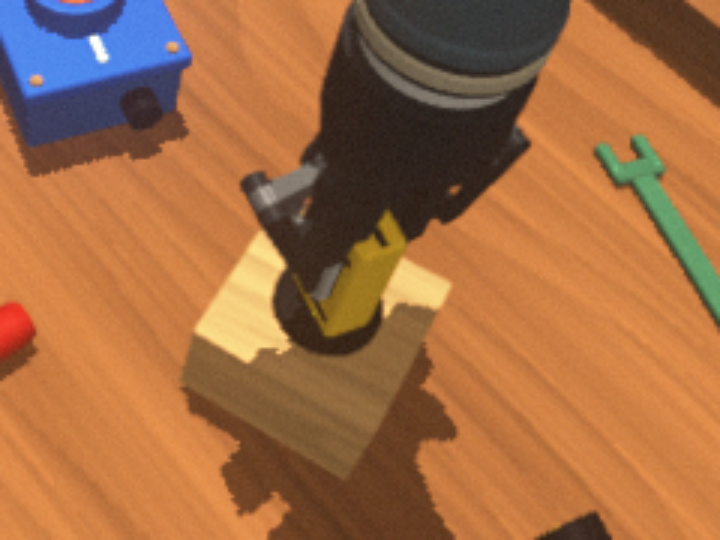

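Gripper holds the handle at the right height (opening 25 mm, matching the 26 mm handle), at about (360,270) in the crop. Lifting and moving over the lock.

```bash
python3 -m jog '[[-1,0,0,-0.02,0],[-1,0,0,-0.03,0],[-1,0,0,-0.035,0],[-1,0,0,-0.035,0],[-1,0,0,-0.015,0]]' 100
python3 -m jog '[[-1,0.03,-0.013,0,0],[-1,0.034,-0.0145,0,0],[-1,0.034,-0.0145,0,0],[-1,0.034,-0.0145,0,0],[-1,0.034,-0.0145,0,0]]'
python3 -m jog '[[-1,0.034,-0.0145,0,0],[-1,0.034,-0.0145,0,0],[-1,0.034,-0.0145,0,0],[-1,0.034,-0.0145,0,0],[-1,0.034,-0.0145,0,0]]'
python3 -m jog '[[-1,0.034,-0.0145,0,0],[-1,0.034,-0.0145,0,0],[-1,0.034,-0.0145,0,0],[-1,0.03,-0.0145,0,0],[-1,0,0,0,-0.06]]'
python3 -m jog '[[-1,0,0,0,-0.11],[-1,0,0,0,-0.11],[-1,0,0,0,-0.11],[-1,0,0,0,-0.11],[-1,0,0,0,-0.11]]'
python3 -m jog '[[-1,0,0,0,-0.11],[-1,0,0,0,-0.11],[-1,0,0,0,-0.11],[-1,0,0,0,-0.11],[-1,0,0,0,-0.11]]'
python3 -m jog '[[-1,0,0,0,-0.11],[-1,0,0,0,-0.11],[-1,0,0,0,-0.11],[-1,0,0,0,-0.11],[-1,0,0,0,-0.11]]'
python3 -m jog '[[-1,0,0,0,-0.11],[-1,0,0,0,-0.11],[-1,0,0,0,-0.11],[-1,0,0,0,0],[-1,0,0,0,0]]'
python3 -c "
from h import *
go(.502,.272,.170,189)
f=cam('side');cv2.imwrite('pics/over.png',cv2.resize(f['color'][0:180,60:300,::-1],(720,540)))"
```

```text
clock: 3.85
eef_pos: [0.5645, -0.2352, 0.231]
tcp_rot: [2.511, 1.879, 0.006]
contact_force: [0.2, 0.2, -1.4]
grip_width: 0.295
clock: 4.27
eef_pos: [0.5404, -0.0541, 0.2259]
tcp_rot: [-2.516, -1.881, 0.001]
contact_force: [0.5, -0.1, -2.0]
grip_width: 0.294
clock: 4.68
eef_pos: [0.5189, 0.1293, 0.226]
tcp_rot: [2.516, 1.882, -0.001]
contact_force: [0.7, -0.9, -1.9]
grip_width: 0.294
clock: 5.1
eef_pos: [0.4976, 0.2799, 0.2266]
tcp_rot: [-2.441, -1.968, -0.004]
contact_force: [-0.0, 1.2, -1.3]
grip_width: 0.29
clock: 5.52
eef_pos: [0.501, 0.2706, 0.2257]
tcp_rot: [-1.827, -2.555, 0.002]
contact_force: [-1.6, 1.0, -1.1]
grip_width: 0.294
clock: 5.93
eef_pos: [0.5011, 0.2705, 0.2257]
tcp_rot: [-1.065, -2.955, 0.002]
contact_force: [0.1, -0.2, -2.6]
grip_width: 0.295
clock: 6.35
eef_pos: [0.5011, 0.2704, 0.2258]
tcp_rot: [-0.222, -3.133, 0.002]
contact_force: [-0.3, 0.1, -1.7]
grip_width: 0.296
clock: 6.77
eef_pos: [0.5013, 0.2705, 0.2258]
tcp_rot: [0.282, -3.128, 0.0]
contact_force: [-0.1, 0.1, -2.4]
grip_width: 0.295
t 6.7667 pos [0.5013 0.2705 0.2258] yaw -169.67929015253569 tilt [ 0.0011 -0.0002] q [ 0.2029  0.5082 -1.059   1.7537  0.4789  1.1675  0.7529] F [-0.1224  0.1331 -2.4386] M [ 0.0419 -0.0203  0.0185] g 0.29547932275342575
tool shift [-0.0011  0.0013  0.0558] turn 0.023050735301763877
```

View pics/over.png

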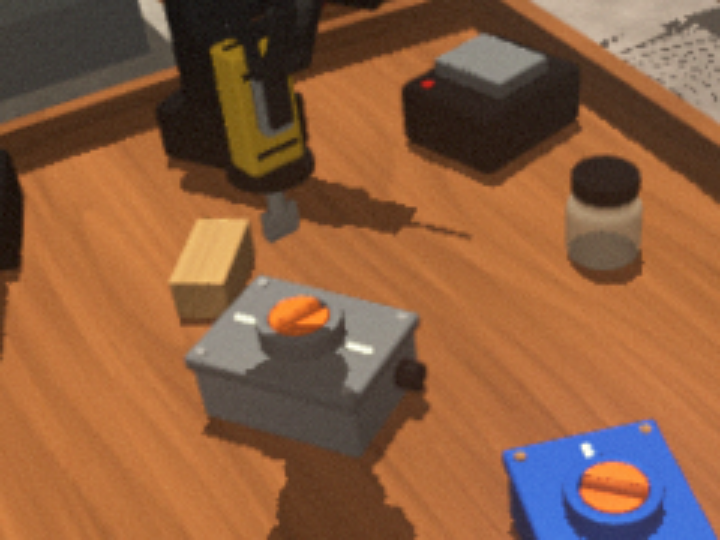

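Driver is held upright above the lock: blade tip at crop (281,232), i.e. image (153.7,77.3), lock head below it at (160,105).

```bash
python3 -c "
from h import *
print(atz(cam('side'),(153.4,77.1),.143))"
python3 -m jog '[[-1,-0.001,0.001,0.02,0.015],[-1,0,0,0.018,0],[-1,0,0,0.014,0],[-1,0,0,0,0],[-1,0,0,0,0]]'
python3 -c "
from h import *
go(.502,.272,.147,189.3)
f=cam('side');g=cam('top')
c=lambda i:cv2.resize(i[:,:,::-1],(400,400),interpolation=cv2.INTER_CUBIC)
cv2.imwrite('pics/near.png',np.hstack([c(f['color'][55:125,125:195]),c(g['color'][170:240,95:165])]))"
```

```text
[0.5013 0.2725 0.143 ]
clock: 7.28
eef_pos: [0.5019, 0.272, 0.1739]
tcp_rot: [0.263, -3.129, 0.001]
contact_force: [-0.0, -0.1, -1.1]
grip_width: 0.291
t 7.2833 pos [0.5019 0.272  0.1739] yaw -170.38145590609005 tilt [ 0.0012 -0.0004] q [ 0.1633  0.5602 -1.0125  1.8073  0.5359  1.0802  0.693 ] F [-0.0086 -0.1089 -1.0957] M [ 0.0201 -0.0137  0.0009] g 0.29059719609873624
tool shift [-0.0001  0.      0.0269] turn 0.005559643251510881
```

View pics/near.png

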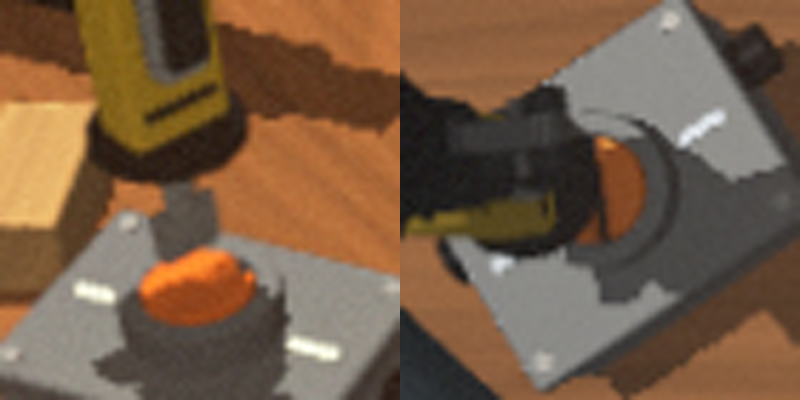

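Side crop: blade tip at about (188,255), just over the lock head's far rim (head centre ≈(197,287)), parallel to the slot. Checking this with the same camera.

```bash
python3 -c "
from h import *
f=cam('side');print(atz(f,(157.5,99.3),.091),atz(f,(125+197/5.714-.4,55+287/5.714-.4),.075))"
python3 -m jog '[[-1,0,0.001,0.008,0.005],[-1,0,0,0.006,0],[-1,0,0,0.003,0],[-1,0,0,0,0]]'
python3 -m jog '[[-1,0,0,0.003,0],[-1,0,0,0.003,0],[-1,0,0,0.002,0],[-1,0,0,0,0]]'
python3 -c "
from h import *
go(.502,.272,.147,189.3)"
```

```text
[0.4998 0.2691 0.091 ] [0.5014 0.2704 0.075 ]
clock: 7.77
eef_pos: [0.5016, 0.2726, 0.1563]
tcp_rot: [0.256, -3.13, 0.002]
contact_force: [0.3, 0.3, -2.1]
grip_width: 0.297
clock: 8.1
eef_pos: [0.5019, 0.2729, 0.1488]
tcp_rot: [0.256, -3.13, 0.001]
contact_force: [-0.6, 1.0, -1.1]
grip_width: 0.292
t 8.1 pos [0.5019 0.2729 0.1488] yaw -170.65056834925616 tilt [ 0.0007 -0.0004] q [ 0.1429  0.5868 -0.9884  1.8307  0.5664  1.0383  0.6626] F [-0.6194  0.9567 -1.0673] M [ 0.0195 -0.0309 -0.0145] g 0.2923375504944816
tool shift [ 0.     -0.0009  0.0018] turn 0.0008627450601756861
```

```bash
python3 -m jog '[[-1,0,0,0.0015,0],[-1,0,0,0.001,0],[-1,0,0,0,0]]'
python3 -m jog '[[-1,0,0,0.001,0],[-1,0,0,0,0]]'
python3 -c "
from h import *
go(.502,.272,.147,189.3)"
```

```text
clock: 8.35
eef_pos: [0.5021, 0.2732, 0.1468]
tcp_rot: [-0.256, 3.131, 0.0]
contact_force: [-0.8, 0.2, -1.5]
grip_width: 0.291
clock: 8.52
eef_pos: [0.5023, 0.2733, 0.1466]
tcp_rot: [-0.256, 3.13, -0.0]
contact_force: [-0.9, -1.0, 3.6]
grip_width: 0.297
t 8.5167 pos [0.5023 0.2733 0.1466] yaw -170.65043624587716 tilt [-0.0007 -0.0004] q [ 0.1405  0.5893 -0.9862  1.8323  0.5705  1.034   0.6591] F [-0.8779 -0.9815  3.5951] M [-0.2668  0.301   0.0244] g 0.296805656744162
tool shift [ 0.0005 -0.0013 -0.0004] turn 0.0008650506990917857
```

Seated on the slot floor (tip at 0.064, a light 4 N). Turning clockwise.

```bash
python3 -m jog '[[-1,0,0,0,0.06],[-1,0,0,0,0.06],[-1,0,0,0,0.06],[-1,0,0,0,0.06],[-1,0,0,0,0]]'
python3 -c "
from h import *
go(.502,.272,.147,123.5)"
python3 -m jog '[[-1,0,0,0,0.06],[-1,0,0,0,0.06],[-1,0,0,0,0.06],[-1,0,0,0,0.06],[-1,0,0,0,0]]'
python3 -c "
from h import *
go(.502,.272,.147,123.5)"
```

```text
clock: 8.93
eef_pos: [0.5024, 0.2734, 0.1466]
tcp_rot: [0.122, 3.138, -0.0]
contact_force: [-0.3, -0.3, 4.4]
grip_width: 0.298
t 8.9333 pos [0.5024 0.2734 0.1466] yaw 175.55834317083313 tilt [-0.0016  0.    ] q [ 0.1062  0.5635 -0.9284  1.8342  0.5299  1.0126  0.4529] F [-0.2939 -0.2612  4.425 ] M [-0.2833  0.1302  0.0324] g 0.2975174360722152
tool shift [ 0.0003 -0.0014 -0.0004] turn 0.9085894914641429
clock: 9.35
eef_pos: [0.5025, 0.2734, 0.1466]
tcp_rot: [0.494, 3.101, 0.0]
contact_force: [-0.7, -1.4, 4.8]
grip_width: 0.292
t 9.35 pos [0.5025 0.2734 0.1466] yaw 161.89178546541567 tilt [-0.0015  0.0005] q [ 0.0709  0.5408 -0.8715  1.8358  0.4906  0.9943  0.2479] F [-0.6968 -1.3891  4.7746] M [-0.2726  0.187   0.068 ] g 0.29166691987302235
tool shift [ 0.     -0.0015 -0.0004] turn 0.670063062090807
```

```bash
python3 -m jog '[[-1,0,0,0,0.06],[-1,0,0,0,0.06],[-1,0,0,0,0.06],[-1,0,0,0,0.06],[-1,0,0,0,0.06]]'
python3 -m jog '[[-1,0,0,0,0.06],[-1,0,0,0,0.06],[-1,0,0,0,0.06],[-1,0,0,0,0.06],[-1,0,0,0,0]]'
python3 -c "
from h import *
go(.502,.272,.147,123.5)"
python3 -m jog '[[-1,0,0,0,0.04],[-1,0,0,0,0.04],[-1,0,0,0,0.04],[-1,0,0,0,0]]'
python3 -c "
from h import *
go(.502,.272,.147,123.5)"
```

```text
clock: 9.77
eef_pos: [0.5026, 0.2734, 0.1466]
tcp_rot: [0.953, 2.992, 0.001]
contact_force: [-0.3, -0.1, 5.0]
grip_width: 0.294
clock: 10.18
eef_pos: [0.5026, 0.2734, 0.1466]
tcp_rot: [1.302, 2.857, 0.001]
contact_force: [-0.1, -1.4, 6.7]
grip_width: 0.296
t 10.1833 pos [0.5026 0.2734 0.1466] yaw 130.99097506227014 tilt [-0.0011  0.0013] q [-0.0138  0.4972 -0.7429  1.8401  0.406   0.9603 -0.2187] F [-0.0861 -1.4481  6.6679] M [-0.2888  0.1516  0.0748] g 0.29563294501360265
tool shift [-0.0007 -0.0014 -0.0004] turn 0.13074217902140117
clock: 10.52
eef_pos: [0.5026, 0.2734, 0.1466]
tcp_rot: [1.47, 2.775, 0.001]
contact_force: [-1.1, -1.3, 5.0]
grip_width: 0.292
t 10.5167 pos [0.5026 0.2734 0.1466] yaw 124.15942532780683 tilt [-0.0008  0.0015] q [-0.033   0.489  -0.7148  1.841   0.3883  0.954  -0.3225] F [-1.058  -1.3067  5.0162] M [-0.3094  0.0825  0.0846] g 0.2916329317061232
tool shift [-0.0008 -0.0013 -0.0004] turn 0.011509143141272339
```

```bash
for i in 1; do
python3 -m jog '[[-1,0,0,0,0.03],[-1,0,0,0,0.03],[-1,0,0,0,0]]'
python3 -c "
from h import *
go(.502,.272,.147,123.5)"
python3 -m jog '[[-1,0,0,0,0.03],[-1,0,0,0,0.03],[-1,0,0,0,0]]'
python3 -c "
from h import *
go(.502,.272,.147,123.5)"
done
```

```text
clock: 10.77
eef_pos: [0.5027, 0.2734, 0.1466]
tcp_rot: [1.552, 2.73, 0.002]
contact_force: [-1.6, -2.0, 5.0]
grip_width: 0.291
t 10.7667 pos [0.5027 0.2734 0.1466] yaw 120.741155832207 tilt [-0.0007  0.0015] q [-0.0427  0.4851 -0.7008  1.8414  0.3795  0.951  -0.3745] F [-1.6053 -1.9596  5.0039] M [-0.3858  0.1522  0.0679] g 0.29105547874601845
tool shift [-0.0009 -0.0013 -0.0004] turn -0.04815091427743076
clock: 11.02
eef_pos: [0.5027, 0.2734, 0.1466]
tcp_rot: [1.633, 2.682, 0.001]
contact_force: [-0.5, -2.4, 6.4]
grip_width: 0.294
t 11.0167 pos [0.5027 0.2734 0.1466] yaw 117.3379467405557 tilt [-0.0007  0.0015] q [-0.0526  0.4812 -0.6867  1.842   0.3709  0.9481 -0.4265] F [-0.5111 -2.3961  6.4224] M [-0.3965  0.1135  0.2451] g 0.2944245344446776
tool shift [-0.0009 -0.0012 -0.0004] turn -0.10754811806055127
```

```bash
python3 -m jog '[[-1,0,0,0,0.02],[-1,0,0,0,0.02],[-1,0,0,0,0]]'
python3 -c "
from h import *
go(.502,.272,.147,117)"
python3 -m jog '[[-1,0,0,0,0.02],[-1,0,0,0,0.02],[-1,0,0,0,0]]'
python3 -c "
from h import *
go(.502,.272,.147,117)"
```

```text
clock: 11.27
eef_pos: [0.5026, 0.2734, 0.1466]
tcp_rot: [1.684, 2.65, 0.001]
contact_force: [-0.0, -1.5, 7.2]
grip_width: 0.291
t 11.2667 pos [0.5026 0.2734 0.1466] yaw 115.14527750268488 tilt [-0.0011  0.0016] q [-0.0592  0.4787 -0.6777  1.8425  0.3657  0.9463 -0.4605] F [-0.0479 -1.4901  7.1728] M [-0.3568  0.148   0.4773] g 0.2912116712497775
tool shift [-0.001  -0.0011 -0.0004] turn -0.03237101428896059
clock: 11.52
eef_pos: [0.5026, 0.2733, 0.1466]
tcp_rot: [1.734, 2.617, 0.001]
contact_force: [0.1, -1.4, 5.6]
grip_width: 0.294
t 11.5167 pos [0.5026 0.2733 0.1466] yaw 112.94549294895329 tilt [-0.0015  0.0017] q [-0.0659  0.4762 -0.6684  1.8429  0.3607  0.9446 -0.4945] F [ 0.1204 -1.3684  5.6215] M [-0.4637  0.1099  0.8505] g 0.2941365194036697
tool shift [-0.001  -0.0011 -0.0004] turn -0.07076449758609069
```

Hard stop reached: torque climbed from 0.07 to 0.85 N m as the yaw levelled off. Relieving the preload, then lifting out.

```bash
python3 -m jog '[[-1,0,0,0,-0.04],[-1,0,0,0,-0.04],[-1,0,0,0,-0.04],[-1,0,0,0,0]]'
python3 -c "
from h import *
go(.502,.272,.147,117)"
python3 -m jog '[[-1,0,0,-0.004,0],[-1,0,0,-0.01,0],[-1,0,0,-0.025,0],[-1,0,0,-0.025,0],[-1,0,0,-0.016,0]]'
python3 -m jog '[[-1,0.02,0,0,0],[-1,0.03,0,0,0],[-1,0.03,0,0,0],[-1,0,0,0,0]]'
python3 -c "
from h import *
go(.5625,-.2345,.2257,73.6)
f=cam('side');g=cam('top')
c=lambda i:cv2.resize(i[:,:,::-1],(400,400),interpolation=cv2.INTER_CUBIC)
cv2.imwrite('pics/done.png',np.hstack([c(f['color'][45:145,95:195]),c(g['color'][170:240,95:165])]))"
```

```text
clock: 11.85
eef_pos: [0.5026, 0.2734, 0.1466]
tcp_rot: [1.577, 2.716, 0.002]
contact_force: [0.1, -1.3, 5.4]
grip_width: 0.293
t 11.85 pos [0.5026 0.2734 0.1466] yaw 119.70510699841908 tilt [-0.0002  0.0013] q [-0.0452  0.4842 -0.6971  1.8415  0.3767  0.9502 -0.3902] F [ 0.0565 -1.3336  5.4054] M [-0.3813  0.1568 -0.0035] g 0.2929028727195532
tool shift [-0.0009 -0.0013 -0.0004] turn 0.0472130237411538
clock: 12.27
eef_pos: [0.5021, 0.2737, 0.2281]
tcp_rot: [1.581, 2.714, 0.002]
contact_force: [0.7, -0.1, -1.2]
grip_width: 0.291
clock: 12.6
eef_pos: [0.4574, 0.3491, 0.2269]
tcp_rot: [-1.567, -2.718, -0.005]
contact_force: [-0.2, 1.2, -2.0]
grip_width: 0.29
t 12.6 pos [0.4574 0.3491 0.2269] yaw 120.08124052599861 tilt [0.0054 0.0004] q [-0.1429  0.41   -0.7605  1.7497  0.3071  1.1042 -0.4764] F [-0.1653  1.2089 -2.0406] M [0.0457 0.0384 0.0259] g 0.2897119182893095
tool shift [-0.5577 -0.2016 -0.0019] turn 0.8112506875900966
```

View pics/done.png

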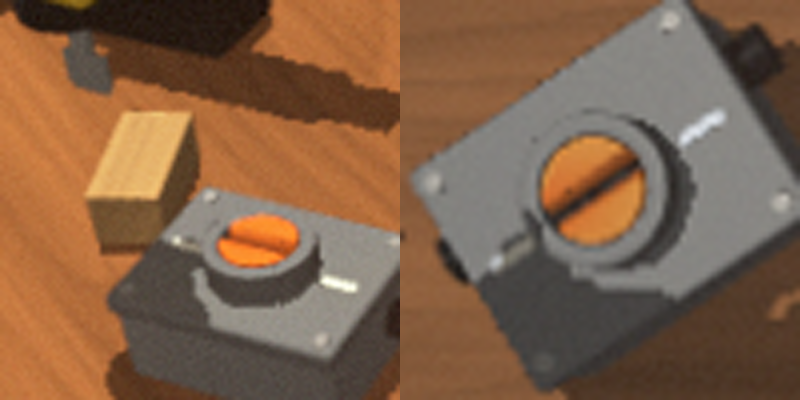

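The slot now lines up with both white marks: in the right crop it runs (550,215)–(640,160), with the marks at (495,262) and (702,128). Back to the stand.

```bash
python3 -m jog '[[-1,-0.027,-0.0098,0,0],[-1,-0.037,-0.0134,0,0],[-1,-0.037,-0.0134,0,0],[-1,-0.037,-0.0134,0,0],[-1,-0.037,-0.0134,0,0]]'
python3 -m jog '[[-1,-0.037,-0.0134,0,0],[-1,-0.037,-0.0134,0,0],[-1,-0.037,-0.0134,0,0],[-1,-0.037,-0.0134,0,0],[-1,-0.037,-0.0134,0,0]]'
python3 -m jog '[[-1,-0.037,-0.0134,0,0],[-1,-0.037,-0.0134,0,0],[-1,-0.037,-0.0134,0,0],[-1,-0.037,-0.0134,0,0],[-1,-0.012,-0.0034,0,0]]'
python3 -m jog '[[-1,0,0,0,0.1],[-1,0,0,0,0.1],[-1,0,0,0,0.1],[-1,0,0,0,0.1],[-1,0,0,0,0.1]]'
python3 -m jog '[[-1,0,0,0,0.1],[-1,0,0,0,0.1],[-1,0,0,0,0.1],[-1,0,0,0,0]]'
python3 -c "
from h import *
go(.563,-.235,.0927,73.6)"
```

```text
clock: 13.12
eef_pos: [0.4937, 0.1559, 0.2257]
tcp_rot: [1.585, 2.712, -0.002]
contact_force: [0.1, 0.0, -1.9]
grip_width: 0.29
clock: 13.53
eef_pos: [0.5257, -0.0384, 0.2259]
tcp_rot: [1.586, 2.712, -0.002]
contact_force: [-0.1, 1.1, -1.5]
grip_width: 0.292
clock: 13.95
eef_pos: [0.5538, -0.2122, 0.2251]
tcp_rot: [1.598, 2.704, -0.007]
contact_force: [-0.8, -1.4, -2.5]
grip_width: 0.299
clock: 14.37
eef_pos: [0.5544, -0.2034, 0.2255]
tcp_rot: [-2.212, -2.229, 0.001]
contact_force: [-0.0, 0.1, -1.3]
grip_width: 0.289
clock: 14.7
eef_pos: [0.5545, -0.2032, 0.2257]
tcp_rot: [-2.518, -1.879, 0.002]
contact_force: [0.2, -0.9, -2.2]
grip_width: 0.289
t 14.7 pos [ 0.5545 -0.2032  0.2257] yaw 73.4634833160884 tilt [-0.0007 -0.0009] q [ 0.5941  0.368  -0.4085  1.7293  0.1636  1.0788 -0.1563] F [ 0.1938 -0.9482 -2.2116] M [0.0316 0.0263 0.0098] g 0.2894860786500786
tool shift [-0.0279  0.0174  0.133 ] turn -0.0023826656181616924
```

```bash
python3 -m jog '[[-1,-0.014,0.009,0,0],[-1,-0.014,0.0085,0,0],[-1,0,0,0.02,0],[-1,0,0,0.03,0],[-1,0,0,0.015,0]]'
python3 -m jog '[[-1,0,0,0,0],[-1,0,0,0,0]]'
python3 -c "
from h import *
go(.563,-.235,.0927,73.6)
f=cam('side');g=cam('top')
c=lambda i:cv2.resize(i[:,:,::-1],(400,400),interpolation=cv2.INTER_CUBIC)
cv2.imwrite('pics/stand.png',np.hstack([c(f['color'][210:330,290:410]),c(g['color'][130:230,310:410])]))"
```

```text
clock: 15.12
eef_pos: [0.5626, -0.2366, 0.1579]
tcp_rot: [-2.515, -1.879, 0.004]
contact_force: [-0.8, -0.1, -2.5]
grip_width: 0.291
clock: 15.28
eef_pos: [0.5638, -0.2357, 0.1601]
tcp_rot: [-2.515, -1.881, 0.002]
contact_force: [0.6, -0.5, -2.2]
grip_width: 0.288
t 15.2833 pos [ 0.5638 -0.2357  0.1601] yaw 73.57198646391825 tilt [-0.0002 -0.0015] q [ 0.6106  0.4639 -0.3822  1.7489  0.2039  0.9695 -0.1379] F [ 0.6337 -0.451  -2.1746] M [ 0.0542  0.0045 -0.0119] g 0.28803845205942624
tool shift [ 0.0004 -0.0008  0.0674] turn -0.0004889284397526633
```

View pics/stand.png

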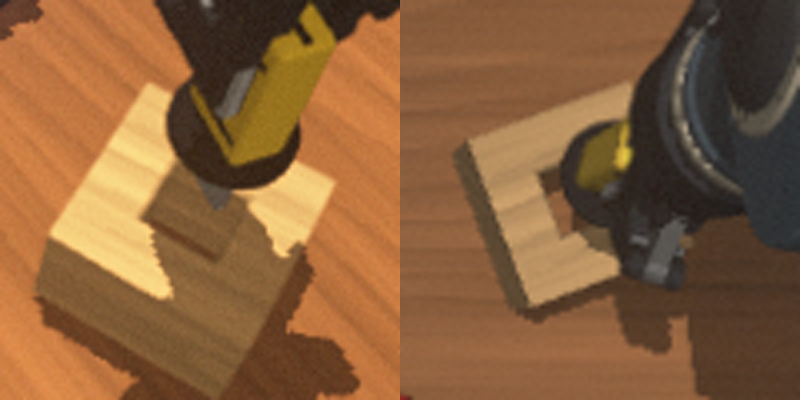

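Side crop: blade tip at about (213,205) above the hole, whose visible corners are left (142,215) and bottom (218,260). Comparing in the same camera.

```bash
python3 -c "
from h import *
f=cam('side');P=lambda x,y:(290+x/3.333-.4,210+y/3.333-.4)
print('tip',atz(f,P(215,205),.0774))
a,b=atz(f,P(142,215),.06),atz(f,P(218,260),.06)
d=(b-a)/np.linalg.norm(b-a);n=np.array([-d[1],d[0],0])
print(a,b,np.linalg.norm(b-a)); print('hole',(a+b)/2+.019*n)"
```

```text
tip [ 0.561  -0.2451  0.0774]
[ 0.5395 -0.2246  0.06  ] [ 0.5524 -0.2616  0.06  ] 0.039106798758479916
hole [ 0.5639 -0.2368  0.06  ]
```

```bash
python3 -m jog '[[-1,0,0,0.015,0],[-1,0,0,0.02,0],[-1,0,0,0.015,0],[-1,0,0,0.01,0],[-1,0,0,0,0]]'
python3 -m jog '[[-1,0,0,0.003,0],[-1,0,0,0.002,0],[-1,0,0,0,0]]'
python3 -c "
from h import *
go(.563,-.235,.0927,73.6)"
```

```text
clock: 15.85
eef_pos: [0.5634, -0.234, 0.0997]
tcp_rot: [-2.514, -1.881, 0.002]
contact_force: [1.1, 0.4, -1.7]
grip_width: 0.291
clock: 16.1
eef_pos: [0.5647, -0.2342, 0.0966]
tcp_rot: [2.514, 1.881, 0.001]
contact_force: [-0.4, 1.0, -2.4]
grip_width: 0.294
t 16.1 pos [ 0.5647 -0.2342  0.0966] yaw 73.6187910519855 tilt [-0.0002  0.0015] q [ 0.5902  0.5362 -0.3614  1.8009  0.2439  0.8467 -0.173 ] F [-0.3744  1.0351 -2.3543] M [-0.023  -0.036   0.0573] g 0.29372306405251974
tool shift [-0.0013 -0.0014  0.0039] turn 0.00032796572706018576
```

```bash
python3 -m jog '[[-1,0,0,0.002,0],[-1,0,0,0.0015,0],[-1,0,0,0,0],[-1,0,0,0,0]]'
python3 -m jog '[[-1,0,0,0.001,0],[-1,0,0,0,0]]'
python3 -c "
from h import *
go(.563,-.235,.0927,73.6)"
```

```text
clock: 16.43
eef_pos: [0.5645, -0.2341, 0.0928]
tcp_rot: [2.515, 1.882, 0.001]
contact_force: [0.3, 0.2, 0.5]
grip_width: 0.294
clock: 16.6
eef_pos: [0.5645, -0.2341, 0.0928]
tcp_rot: [2.514, 1.881, 0.0]
contact_force: [-3.6, 0.5, 5.6]
grip_width: 0.295
t 16.6 pos [ 0.5645 -0.2341  0.0928] yaw 73.6108302330094 tilt [-0.0005  0.001 ] q [ 0.5886  0.541  -0.3598  1.8035  0.2467  0.8401 -0.1756] F [-3.6267  0.493   5.6042] M [ 0.1481  0.426  -0.0058] g 0.29537576108982255
tool shift [-0.0013 -0.0012  0.0001] turn 0.00018902322477246176
```

Guard disc is resting on the block (contact at the same TCP height as at pick-up). Releasing and withdrawing straight up.

```bash
python3 -m jog '[[0.2,0,0,0,0],[0.6,0,0,0,0],[1,0,0,0,0],[1,0,0,0,0],[1,0,0,0,0]]'
python3 -m jog '[[1,0,0,0,0],[1,0,0,0,0],[1,0,0,0,0],[1,0,0,-0.005,0],[1,0,0,-0.01,0]]'
python3 -m jog '[[1,0,0,-0.025,0],[1,0,0,-0.03,0],[1,0,0,-0.035,0],[1,0,0,-0.03,0],[1,0,0,-0.01,0]]'
python3 -m jog '[[1,-0.03,0,0,0],[1,-0.035,0,0,0],[1,-0.035,0,0,0],[1,-0.035,0,0,0],[1,-0.03,0,0,0]]'
python3 -m jog '[[1,-0.03,0,0,0],[1,-0.02,0,0,0],[1,0,0,0,0],[1,0,0,0,0]]'
python3 -c "
from h import *
go(.563,-.235,.0927,73.6)
f=cam('side');g=cam('top')
c=lambda i,w:cv2.resize(i[:,:,::-1],(w,400),interpolation=cv2.INTER_CUBIC)
cv2.imwrite('pics/end.png',np.hstack([c(f['color'][210:330,290:410],400),c(g['color'][130:230,310:410],400)]))"
```

```text
clock: 17.02
eef_pos: [0.564, -0.2339, 0.0911]
tcp_rot: [-2.515, -1.882, 0.0]
contact_force: [0.8, -0.1, -0.8]
grip_width: 0.975
clock: 17.43
eef_pos: [0.5633, -0.2337, 0.1057]
tcp_rot: [-2.514, -1.881, 0.002]
contact_force: [0.5, -0.2, -0.3]
grip_width: 0.998
clock: 17.85
eef_pos: [0.5668, -0.2344, 0.2429]
tcp_rot: [2.509, 1.877, 0.008]
contact_force: [1.4, 0.8, 0.8]
grip_width: 1.0
clock: 18.27
eef_pos: [0.5162, -0.3948, 0.2368]
tcp_rot: [2.516, 1.88, -0.001]
contact_force: [1.1, -0.6, -0.9]
grip_width: 0.998
clock: 18.6
eef_pos: [0.5025, -0.4414, 0.2362]
tcp_rot: [-2.518, -1.878, 0.0]
contact_force: [0.3, -0.9, -0.1]
grip_width: 1.001
t 18.6 pos [ 0.5025 -0.4414  0.2362] yaw 73.44930264684427 tilt [ 0.0002 -0.0004] q [ 0.8847  0.477  -0.3284  1.5295  0.162   1.1624  0.237 ] F [ 0.3363 -0.8634 -0.0831] M [ 0.0349 -0.0097 -0.0186] g 1.0008805894773674
tool shift [ 0.2151 -0.0007  0.1436] turn -0.002630164986607994
```

View pics/end.png

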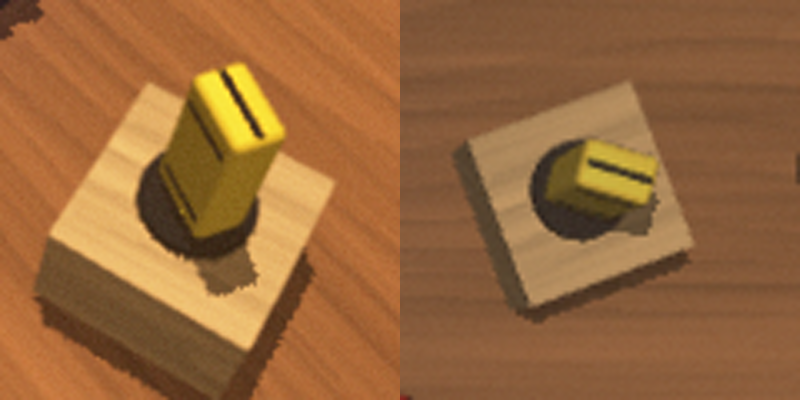

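The driver stands upright with its guard flat on the stand, at side crop (200,210), just as at the start. The arm is clear of it.

```bash
python3 -c "
from rig import bot
print(bot.job_done())"
```

```text
the job is handed in; nothing more can be done
None
```

The lock is turned to its stop and the driver is back upright in its stand. I handed the job in at about 18.7 s.

- **Turning the lock:** The blade touched the slot floor with the tip at about 64 mm. It stayed pressed there with about 4–7 N through the whole turn. I kept turning clockwise until the torque rose from about 0.07 to 0.85 N m, which is the hard stop. I backed off 0.12 rad within the blade's play and then lifted out. The pictures after that showed the slot in line with both white marks.
- **Returning the driver:** The guard disc met the block at the same tool height as when I picked it up, within 0.1 mm. After release, both cameras showed the driver upright in the stand, the gripper open and the arm about 0.2 m away.
- **Disagreements:**
  - The side and top cameras put the lock 2–3 mm apart.
  - They put its starting slot angle about 5° apart (14° against 9°). I used the top camera's angle, and the blade went in without any contact force.
  - My first orange-blob fit of the lock in the top view was wrong. I replaced it with a reading from a zoomed picture.
- **Not checked:** I only read forces at the end of each move. Those stayed under about 8 N. I did not look at the lock again after the driver was back in its stand.

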